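# Sweep stray table clamps into the corral

### The job

Sweep the three stray black table clamps (two fork-shaped, one small and notched) across the table with your closed fingertips, in through the open side of the orange three-sided corral, until each lies well inside it. Only push them, never pick one up, and leave the glass bottle, the brass knob and the black post holder standing where they are. Finish with the hand clear of everything.

Things in the scene. Friction and masses are not known exactly. Their poses are not given: they have to be found in the camera images.
- corral: Orange three-sided fence fixed to the table, no floor: inside 160 mm (its x) by 110 mm (its y), walls 6 mm thick, 22 mm high, a bolting ear 17 mm wide outside each side wall. Back wall on its +y side; the -y side is fully open (the mouth). Origin: centre of the inner area, at table height; mouth at y = -55 mm, back wall at y = +55, side walls at x = -80 and +80. Never moves.
- corral_mouth (a point): Middle of the corral's open side, at table height; axes as the corral's (inward is its +y).
- clamp_a: Black fork-shaped table clamp lying loose on the table, 27 x 47 x 8 mm (long along its own y), about 30 g; it slides like a flat block. Origin: centre of its underside, at table height.
- clamp_b: Black fork-shaped table clamp lying loose on the table, 27 x 47 x 8 mm (long along its own y), about 30 g; it slides like a flat block. Origin: centre of its underside, at table height.
- clamp_c: Black small notched clip clamp lying loose on the table, 21 x 35 x 8 mm (long along its own y), about 30 g; it slides like a flat block. Origin: centre of its underside, at table height.
- fuse_bottle: Bystander: small glass bottle with a white cap, 21 mm across, 44 mm tall, standing loose. Origin: centre of its underside.
- brass_knob: Bystander: knurled brass knob, 23 mm across, 29 mm tall, standing loose. Origin: centre of its underside.
- post_holder: Bystander: black optical post holder with a pale thumbscrew, 25 x 37 mm, 50 mm tall, standing loose. Origin: centre of its underside.

How it is judged:
At the end, for the whole second after the job is handed in: All three clamps lie at rest on the table inside the corral: each clamp's centre between the side walls and at least 20 mm inward of the mouth plane. Bottle, knob and post holder upright (within 0.3 rad) and within 15 mm of where they started (x of clamp_a in the frame of corral between -0.08 and 0.08 m and y of clamp_a in the frame of corral between -0.035 and 0.055 m and height (world z) of each of clamp_a, clamp_b, clamp_c below 0.02 m and linear speed of each of clamp_a, clamp_b, clamp_c below 0.02 m/s and x of clamp_b in the frame of corral between -0.08 and 0.08 m and y of clamp_b in the frame of corral between -0.035 and 0.055 m and x of clamp_c in the frame of corral between -0.08 and 0.08 m and y of clamp_c in the frame of corral between -0.035 and 0.055 m and distance of each of fuse_bottle, brass_knob, post_holder from where it was at the start of the episode below 0.015 m and angle between each of fuse_bottle, brass_knob, post_holder's own z axis and vertical below 0.3 rad); the robot touches nothing.
It fails at once if a clamp is lifted: its underside 20 mm or more above the table (height (world z) of any of clamp_a, clamp_b, clamp_c above 0.02 m).
It fails at once if the small glass bottle is shifted more than 15 mm or tipped more than 0.3 rad (distance of fuse_bottle from where it was at the start of the episode above 0.015 m or angle between fuse_bottle's own z axis and vertical above 0.3 rad).
It fails at once if the brass knob is shifted more than 15 mm or tipped more than 0.3 rad (distance of brass_knob from where it was at the start of the episode above 0.015 m or angle between brass_knob's own z axis and vertical above 0.3 rad).
It fails at once if the post holder is shifted more than 15 mm or tipped more than 0.3 rad (distance of post_holder from where it was at the start of the episode above 0.015 m or angle between post_holder's own z axis and vertical above 0.3 rad).
It also fails if it takes over 72 s, if anything falls off the work surface, if the arm or the gripper's body presses on something with over 40 N, if the wrist force passes 120 N, or if a joint passes its speed limit or range.

### The arm

A 7-joint arm with a two-finger parallel gripper is mounted at the origin on a cart in front of the work surface, level with it; the furniture and walls round the work are solid. World frame = base frame: x ahead of the robot, y to its left, z up, the work surface at z = 0. Lengths are in m, angles in rad, forces in N, time in s.
With the tool pointing down it reaches from about 0.4 to 0.85 m from the base axis. Payload 4.4 kg.
Tool frame: the origin (TCP) lies midway between the tips of the shut fingers; the grasp point (between the pads) lies 19 mm behind it; z points along the fingers, y is the line along which they close (so a half turn about z gives the same grasp; the last joint's range is limited). The gripper opens to 94 mm and grips with 3 to 60 N. Pads are 16 mm wide; open, the fingers measure 119 mm over their backs; the gripper's body (75 mm by 177 mm) begins 78 mm behind the grasp point.
Start: joints at [1.231, 0.628, 0.038, 1.517, -0.027, 0.996, -0.02], TCP at [0.176, -0.626, 0.167] pointing down, gripper open.
Joint ranges: [-3.06, 3.06], [-0.37, 2.12], [-1.25, 1.32], [0.18, 2.47], [-1.1, 4.24], [0.23, 1.98], [-2.94, 2.94]. Speed limits (rad/s): [2.57, 2.57, 3.14, 3.14, 3.14, 3.14, 3.14].

### API

Orientations are given as [roll, pitch, yaw] about the fixed x, y, z axes, in that order (R = Rz(yaw) Ry(pitch) Rx(roll)).
In Python, from station import robot, imaging gives the robot as it stands (robot), with the cameras (imaging).
- The arm moves only by the shell command python3 inch.py 'ROWS' [OPENING] [FORCE]. ROWS is 1 to 10 rows, one to a line, with the numbers parted by spaces; each row has 6 numbers: dx, dy, dz in m, then a rotation vector rx, ry, rz in rad; each row is the pose to reach, as a shift and turn from the pose commanded when the command began, along the tool's axes at that moment; what a row does not reach only later rows make up. A row lasts 1/8 s, in which the tool goes at most 0.0625 m and 0.188 rad, less where a joint would pass 70% of its speed; a pose out of reach is approached as far as the arm can. OPENING is the opening from 0.0 (shut) to 1.0 (fully open), set as the command begins (- or left out keeps the last). The fingers move at their own pace and stop on an object; FORCE is the grip in N (left out, the last holds). Time passes only in rows, so rows that do not move let the fingers close. It prints the time, the measured TCP pose, the force, the opening and the grip force at its end. Input that does not fit is refused with a message, and nothing moves.
- robot.get_state(): the state, without advancing time (a new reading comes with each control period).
- imaging.snapshot(name): name is "side" or "top" or "wrist"; returns a dict with "image" (384x512x3 uint8, red, green, blue), "vfov" (degrees; the focal length in pixels is half the picture's height over the tangent of half this angle, whatever the lens; pixels are square), "cx", "cy" (the principal point, pixels), "dist_coeffs" ([k1, k2, p1, p2, k3] as OpenCV has them; the pictures are not rectified), "rvec" (rotation vector, rad) and "tvec" (3), from world to camera coordinates, as OpenCV has them; the wrist camera has in their place "hand_eye" (4x4, takes a point from camera to tool coordinates, whose origin is the TCP and whose axes are the flange's). Camera axes: x right, y down, z forward; pixel columns grow to the right and rows downward; lengths in m; the calibration is good to about 2 mm. A picture is of the moment at which its call begins: read the wrist's pose just before it. There is no depth.
- robot.close_job(): hands the job in; it is judged then, once.
The state is a dict: "time_s": time; "joints": joint angles; "qvel": joint speeds; "effort": joint torques, N m; "eef_pos": TCP position; "ee_rot": TCP orientation; "contact_force": force on the tool from outside, world axes, zero at the start; "torque": the same for the moment, N m; "opening": opening from 0.0 (shut) to 1.0 (fully open); "grasp_force": force on a finger pad.
Only numpy, scipy, OpenCV 4.12 (cv2) and the standard library are available. Lean on these libraries where they do the work, as an engineer would, in place of code of your own. Each camera call takes 0.05 s, during which the arm holds its last target. There are 200 camera calls.

## Working session

There is one attempt and no reset: what is moved stays moved. The work goes in short steps, Python scripts to look and compute and a shell command to move; the robot and the scene stay as the last step left them, time stands still between calls to the robot, and variables do not carry over. Pictures are saved under pics/ and viewed, at most 10 in all, crops included, and the job is handed in when it is done.

```bash
ls; mkdir -p pics; cat > h.py <<'E'
import numpy as np, cv2
from station import robot, imaging
def K(s):
    f=192/np.tan(np.radians(s["vfov"])/2); return np.array([[f,0,s["cx"]],[0,f,s["cy"]],[0,0,1]])
def ray2plane(s,px,z):
    p=cv2.undistortPoints(np.array(px,float).reshape(-1,1,2),K(s),np.array(s["dist_coeffs"],float)).reshape(-1,2)
    R=cv2.Rodrigues(np.array(s["rvec"],float))[0]; t=np.array(s["tvec"],float).reshape(3)
    c=-R.T@t; d=np.c_[p,np.ones(len(p))]@R
    return c+d*((z-c[2])/d[:,2])[:,None]
E
python3 - <<'E'
from h import *
for n in("top","side"):
    s=imaging.snapshot(n); cv2.imwrite(f"pics/{n}0.png",s["image"][:,:,::-1])
    R=cv2.Rodrigues(np.array(s["rvec"],float))[0]; print(n,-R.T@np.array(s["tvec"]).ravel(),s["vfov"])
s=robot.get_state(); print(s["time_s"],s["eef_pos"],s["ee_rot"])
E
```

```text
inch.py
pics
station.py
top [ 0.34812658 -0.11616269  1.0265792 ] 42.40458054921379
side [0.2699198  0.8074301  0.63664912] 47.23729245284162
0.1 [ 0.17558565 -0.62515654  0.16597183] [-3.13993057e+00  3.95826671e-05  2.73789545e-01]
```

View pics/top0.png

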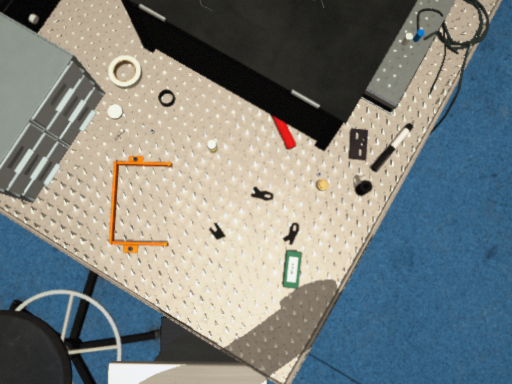

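View pics/side0.png

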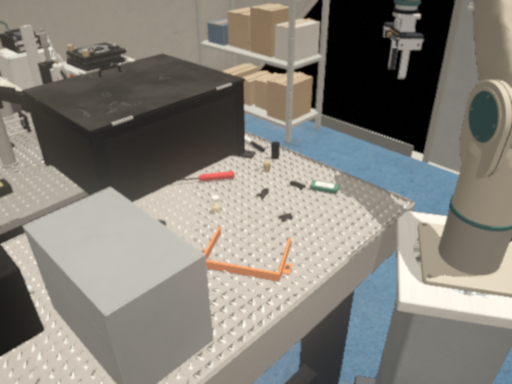

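The top view shows the corral at about (115–170, 160–245) with its mouth to the right. The forks are at (262,194) and (291,233), and the notched clip at (217,231). The bottle is at (212,146), the knob at (322,185) and the post holder at (363,187).

```bash
cat >> h.py <<'E'
def look(boxes=((205,262,205,300),)):
    s=imaging.snapshot("top"); im=s["image"]; hsv=cv2.cvtColor(im,cv2.COLOR_RGB2HSV)
    m=(hsv[...,2]<75).astype(np.uint8); return s,im,hsv,m
E
python3 - <<'E'
from h import *
s,im,hsv,m=look()
n,l,st,c=cv2.connectedComponentsWithStats(m)
for i in range(1,n):
    x,y,w,h,a=st[i]
    if 25<a<600 and 90<x<400 and 90<y<300:
        pts=np.argwhere(l==i)[:,::-1].astype(float); P=ray2plane(s,pts,.008)[:,:2]
        r=cv2.minAreaRect((P*1000).astype(np.float32)); print("dark",c[i].round(1),a,P.mean(0).round(4),"rect",np.round(r[0],1),np.round(r[1],1),round(r[2],1))
o=((hsv[...,0]<16)&(hsv[...,1]>170)&(hsv[...,2]>120)).astype(np.uint8)
n,l,st,c=cv2.connectedComponentsWithStats(o)
for i in range(1,n):
    if st[i,4]>200: print("orange",st[i],c[i])
print("corners",ray2plane(s,[[171,164],[118,164],[112,242],[167,243.5]],.022).round(4))
for n,p,z in(("bottle",[212,146],.044),("knob",[322,185],.029),("post",[363,187],.05),("green",[291,268],.01)): print(n,ray2plane(s,[p],z).round(4))
cv2.imwrite("pics/c1.png",cv2.resize(im[120:300,90:390,::-1],None,fx=2.6,fy=2.6,interpolation=cv2.INTER_CUBIC))
E
```

```text
dark [357.5 143.9] 419 [ 0.606  -0.3483] rect [ 606.3 -348.7] [35.3 64.2] 85.8
dark [382.  157.9] 199 [ 0.5766 -0.3999] rect [ 576.6 -400. ] [14.5 66.1] 48.9
dark [363.  187.5] 170 [ 0.5126 -0.3579] rect [ 512.8 -357.8] [23.1 35.7] 33.9
dark [260.8 194.1] 110 [ 0.4957 -0.144 ] rect [ 494.7 -146.5] [41.  19.2] 69.5
dark [291.3 234.1] 106 [ 0.4133 -0.2076] rect [ 416.3 -209.1] [17.5 40.9] 60.0
dark [217.5 232.4] 84 [ 0.415  -0.0557] rect [416.3 -54. ] [29.7 16.8] 37.9
orange [273 117  22  32 282] [284.63829787 133.06028369]
orange [109 161  63  83 305] [125.8557377  196.41311475]
corners [[0.554  0.0427 0.022 ]
 [0.5526 0.1527 0.022 ]
 [0.3916 0.1567 0.022 ]
 [0.3902 0.045  0.022 ]]
bottle [[ 0.588  -0.0428  0.044 ]]
knob [[ 0.5132 -0.2686  0.029 ]]
post [[ 0.5068 -0.348   0.05  ]]
green [[ 0.3442 -0.2069  0.01  ]]
```

View pics/c1.png

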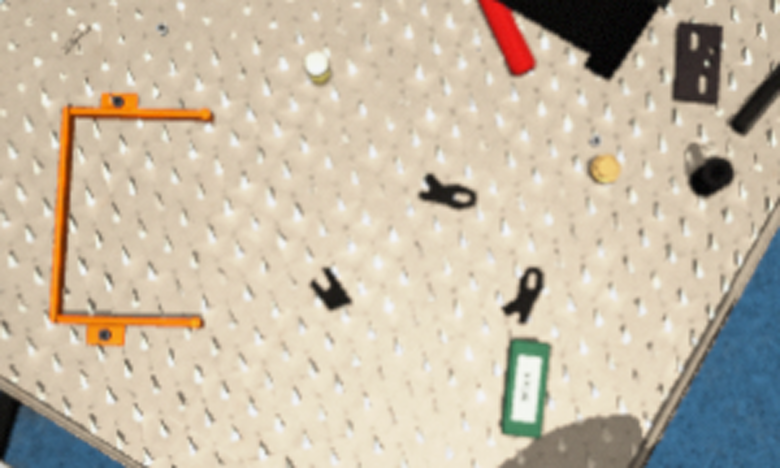

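The corral's inner area runs from about x 0.393 to 0.552 and y 0.045 to 0.155, with inward being world +y. The sizes match those given. I'll shut the fingers and go behind the clip, at (0.414, -0.095), with tool x turned to world +y.

```bash
python3 inch.py '0.02 -0.025 0 0 0 -0.08
0.06 -0.07 0 0 0 -0.22
0.10 -0.12 0 0 0 -0.38
0.14 -0.17 0 0 0 -0.54
0.18 -0.22 0 0 0 -0.70
0.22 -0.265 0 0 0 -0.86
0.26 -0.31 0 0 0 -1.02
0.30 -0.36 0 0 0 -1.16
0.34 -0.41 0 0 0 -1.26
0.3725 -0.446 0 0 0 -1.297' 0.0 10
python3 inch.py '0 0 0 0 0 0
0 0 0 0 0 0'
python3 -c "
from h import *
s=robot.get_state();print(s['eef_pos'],s['ee_rot'],s['joints'])"
```

```text
time_s: 1.4
eef_pos: [0.4143, -0.0935, 0.1669]
ee_rot: [3.141, -0.0, 1.574]
contact_force: [0.4, -0.2, -0.3]
opening: 0.003
grasp_force: 0.0
time_s: 1.65
eef_pos: [0.4132, -0.0963, 0.1666]
ee_rot: [-3.141, 0.001, 1.57]
contact_force: [0.8, 0.4, -0.9]
opening: 0.006
grasp_force: 0.0
[ 0.41323344 -0.096343    0.16660341] [-3.14069042e+00  5.05990917e-04  1.57031102e+00] [ 0.47336872  0.33224638 -0.40439767  2.10130106  0.19169318  0.74318922
 -0.05361695]
```

```bash
python3 inch.py '0 0 0.04 0 0 0
0 0 0.09 0 0 0
0 0 0.13 0 0 0
0 0 0.155 0 0 0
0 0 0.162 0 0 0
0 0 0.1625 0 0 0'
python3 inch.py '0.02 0.002 0 0 0 0
0.04 0.006 0 0 0 0
0.06 0.009 0 0 0 0
0.075 0.012 0 0 0 0
0.09 0.015 0 0 0 0
0.09 0.015 0 0 0 0'
cat >> h.py <<'E'
def clamps():
    s,im,hsv,m=look(); n,l,st,c=cv2.connectedComponentsWithStats(m)
    for i in range(1,n):
        a=st[i,4]
        if 30<a<2000 and 90<c[i][0]<345 and 150<c[i][1]<262:
            P=ray2plane(s,np.argwhere(l==i)[:,::-1].astype(float),.008)[:,:2]
            r=cv2.minAreaRect((P*1000).astype(np.float32)); print(c[i].round(),a,"mean",P.mean(0).round(3),"rect",np.round(r[0]),np.round(r[1]),round(r[2]))
    return im
def crop(im,f): cv2.imwrite(f,cv2.resize(im[120:300,90:390,::-1],None,fx=2.6,fy=2.6,interpolation=cv2.INTER_CUBIC))
E
python3 -c "
from h import *
crop(clamps(),'pics/c2.png')"
```

```text
time_s: 2.4
eef_pos: [0.4136, -0.0967, 0.0044]
ee_rot: [-3.141, 0.0, 1.569]
contact_force: [0.2, -0.2, 0.1]
opening: 0.006
grasp_force: 0.0
time_s: 3.15
eef_pos: [0.4298, -0.0048, 0.005]
ee_rot: [3.14, -0.0, 1.572]
contact_force: [-0.3, 0.0, -0.0]
opening: 0.011
grasp_force: 0.0
[195. 183.] 483 mean [ 0.518 -0.006] rect [507. -16.] [118.  39.] 21
[186. 227.] 762 mean [0.426 0.009] rect [450.  31.] [231.  81.] 36
[260. 194.] 94 mean [ 0.496 -0.142] rect [ 496. -143.] [33. 18.] 72
[168. 208.] 33 mean [0.464 0.047] rect [466.  47.] [29.  6.] 2
[217. 232.] 79 mean [ 0.415 -0.056] rect [417. -54.] [29. 16.] 37
[291. 235.] 97 mean [ 0.412 -0.207] rect [ 416. -209.] [18. 40.] 60
```

View pics/c2.png

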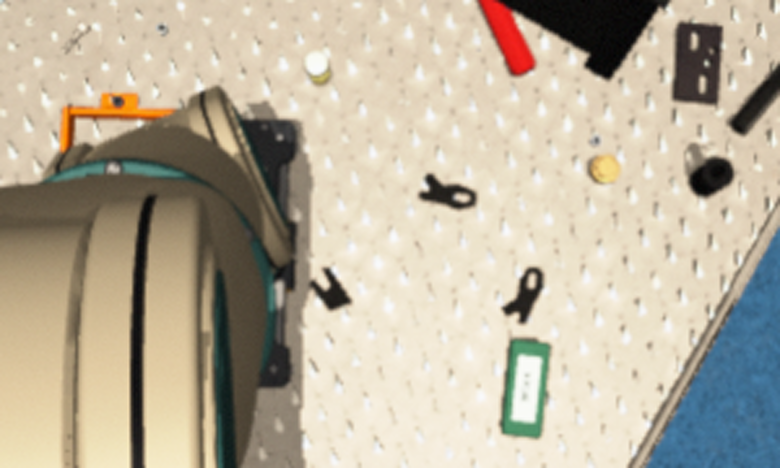

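The clip at crop (330,288) hasn't moved and no force was felt, so the hand passed beside or over it. I'll check the geometry with the side view.

```bash
python3 - <<'E'
from h import *
st=robot.get_state(); p=np.array(st["eef_pos"]); print(p)
s=imaging.snapshot("top"); print("top",[[ (ray2plane(s,[q],z)[0]).round(3) for z in(.1,.15)] for q in((200,167),(197,268))])
s=imaging.snapshot("side")
def proj(s,P): return cv2.projectPoints(np.array(P,float).reshape(-1,1,3),np.array(s["rvec"],float),np.array(s["tvec"],float),K(s),np.array(s["dist_coeffs"],float))[0].reshape(-1,2).round(1)
t=imaging.snapshot("top")
print("side proj tcp, clipC, fork1, fork2, corralcorners",proj(s,[p,[.416,-.055,.008],[.495,-.146,.008],[.416,-.209,.008],[.554,.043,.022],[.553,.153,.022],[.392,.157,.022],[.39,.045,.022]]))
print("top proj tcp",proj(t,[p]))
cv2.imwrite("pics/s2.png",cv2.resize(s["image"][130:310,170:430,::-1],None,fx=3,fy=3,interpolation=cv2.INTER_CUBIC))
E
```

```text
[ 0.42924826 -0.00573525  0.00477715]
top [[array([ 0.533, -0.025,  0.1  ]), array([ 0.523, -0.03 ,  0.15 ])], [array([ 0.342, -0.025,  0.1  ]), array([ 0.343, -0.03 ,  0.15 ])]]
side proj tcp, clipC, fork1, fork2, corralcorners [[276.8 226.7]
 [286.2 214.5]
 [263.4 190.9]
 [296.9 182.4]
 [219.7 225.5]
 [204.  256.2]
 [278.3 270. ]
 [289.4 236.5]]
top proj tcp [[193.5 225.2]]
```

View pics/s2.png

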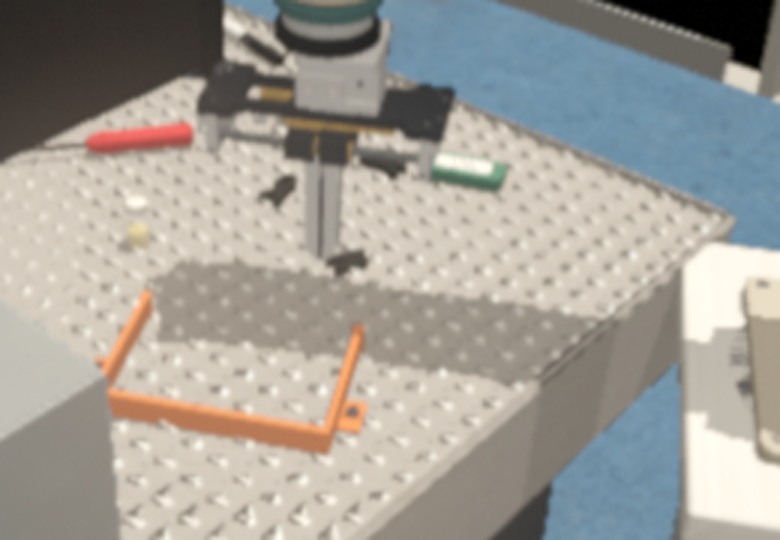

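In the side crop the shut tip ends at (322,255), which is pixel (277,215). The reported TCP projects to (277,227), so the tip looks about 35 mm too high, or else the shape isn't what I think. I'll check against the start picture and the wrist camera.

```bash
python3 - <<'E'
from h import *
def proj(s,P): return cv2.projectPoints(np.array(P,float).reshape(-1,1,3),np.array(s["rvec"],float),np.array(s["tvec"],float),K(s),np.array(s["dist_coeffs"],float))[0].reshape(-1,2).round(1)
s=imaging.snapshot("side")
print("start tcp",proj(s,[[.1756,-.6252,.166],[.1756,-.6252,.2]]), "vertical at hand",proj(s,[[.429,-.006,z] for z in(.005,.02,.04,.1,.12,.14)]).tolist())
st=robot.get_state(); w=imaging.snapshot("wrist"); H=np.array(w["hand_eye"]); print(H.round(3),w["vfov"])
from scipy.spatial.transform import Rotation as Ro
T=np.eye(4); T[:3,:3]=Ro.from_euler("xyz",st["ee_rot"]).as_matrix(); T[:3,3]=st["eef_pos"]
C=np.linalg.inv(T@H); w["rvec"]=cv2.Rodrigues(C[:3,:3])[0]; w["tvec"]=C[:3,3]
print("tcp in wrist",proj(w,[st["eef_pos"]]),"pred clipC,fork1,fork2,mouth corners",proj(w,[[.416,-.055,.008],[.495,-.146,.008],[.416,-.209,.008],[.554,.043,.022],[.39,.045,.022],[.553,.153,.022],[.392,.157,.022]]).tolist())
cv2.imwrite("pics/w1.png",w["image"][:,:,::-1])
E
```

```text
start tcp [[393.9  84.3]
 [395.5  74.1]] vertical at hand [[276.9, 226.6], [277.0, 221.5], [277.2, 214.6], [277.7, 192.9], [277.9, 185.3], [278.0, 177.6]]
[[ 0.    -0.968 -0.253  0.072]
 [ 1.     0.     0.     0.001]
 [-0.    -0.253  0.968 -0.219]
 [ 0.     0.     0.     1.   ]] 68.31636107323864
tcp in wrist [[253.7 208.9]] pred clipC,fork1,fork2,mouth corners [[238.9, 264.6], [324.3, 350.2], [241.7, 400.0], [426.9, 150.8], [199.0, 147.6], [445.7, -18.6], [194.9, -30.3]]
```

View pics/w1.png

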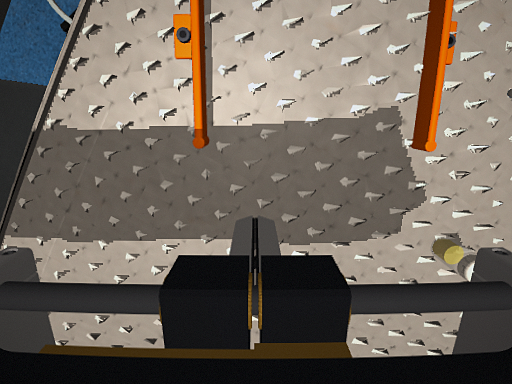

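In the wrist view the shut tips are at (254,217), where the TCP should show at (254,209). The mouth corners are at (431,147) and (200,143), matching the prediction, so the hand pose is right. Both cameras agree that the real fingertips end about 30 mm short of the nominal TCP. I'll go back behind the clip and descend gently, feeling for the table.

```bash
python3 inch.py '-0.03 -0.005 -0.01 0 0 0
-0.06 -0.01 -0.01 0 0 0
-0.09 -0.016 -0.01 0 0 0
-0.09 -0.016 0 0 0 0
-0.09 -0.016 0.01 0 0 0
-0.09 -0.016 0.015 0 0 0
-0.09 -0.016 0.02 0 0 0
-0.09 -0.016 0.02 0 0 0'
python3 inch.py '0 0 0.002 0 0 0
0 0 0.004 0 0 0
0 0 0.005 0 0 0
0 0 0.005 0 0 0'
```

```text
time_s: 4.45
eef_pos: [0.4127, -0.0945, -0.0162]
ee_rot: [-3.141, -0.001, 1.573]
contact_force: [0.3, -0.0, 0.8]
opening: 0.007
grasp_force: 0.0
time_s: 4.95
eef_pos: [0.4128, -0.0957, -0.0207]
ee_rot: [-3.142, -0.0, 1.571]
contact_force: [-0.7, 0.4, -0.1]
opening: 0.005
grasp_force: 0.0
```

```bash
python3 inch.py '0 0 0.002 0 0 0
0 0 0.004 0 0 0
0 0 0.004 0 0 0'
python3 inch.py '0 0 0.002 0 0 0
0 0 0.003 0 0 0
0 0 0.003 0 0 0'
python3 - <<'E'
from h import *
s=imaging.snapshot("side"); cv2.imwrite("pics/s3.png",cv2.resize(s["image"][150:270,210:340,::-1],None,fx=5,fy=5,interpolation=cv2.INTER_CUBIC))
E
```

```text
time_s: 5.32
eef_pos: [0.4127, -0.0957, -0.0249]
ee_rot: [-3.141, -0.0, 1.571]
contact_force: [-0.1, 0.1, -0.7]
opening: 0.004
grasp_force: 0.0
time_s: 5.7
eef_pos: [0.4128, -0.0957, -0.0278]
ee_rot: [-3.141, -0.0, 1.571]
contact_force: [0.1, -0.3, -0.5]
opening: 0.004
grasp_force: 0.0
```

View pics/s3.png

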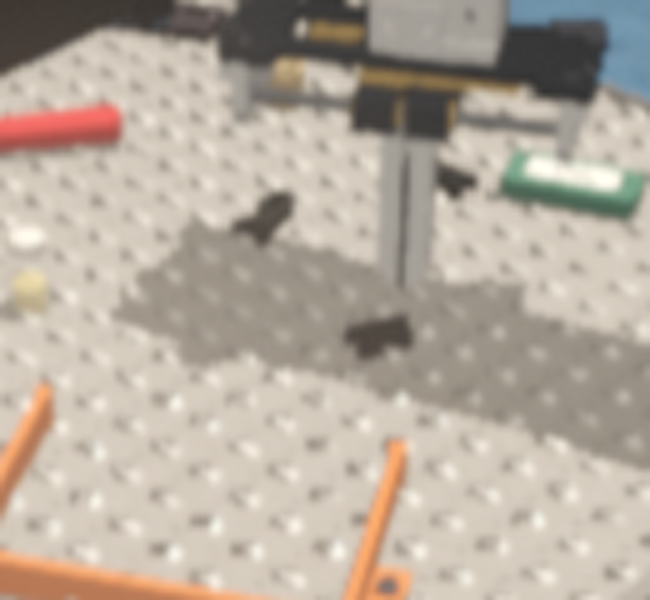

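The tip, at crop (405,287), is now within a few mm of the table just behind the clip at (380,335). I'll push.

```bash
python3 inch.py '0.015 0.001 0.001 0 0 0
0.03 0.002 0.001 0 0 0
0.045 0.003 0.001 0 0 0
0.06 0.006 0.001 0 0 0
0.075 0.009 0.001 0 0 0
0.09 0.012 0.001 0 0 0
0.105 0.016 0.001 0 0 0
0.12 0.02 0.001 0 0 0
0.12 0.02 0.001 0 0 0'
python3 - <<'E'
from h import *
s=imaging.snapshot("side"); cv2.imwrite("pics/s4.png",cv2.resize(s["image"][150:290,190:340,::-1],None,fx=4,fy=4,interpolation=cv2.INTER_CUBIC))
E
```

```text
time_s: 6.88
eef_pos: [0.4335, 0.0259, -0.0287]
ee_rot: [3.141, -0.001, 1.573]
contact_force: [-0.3, -0.0, 0.4]
opening: 0.005
grasp_force: 0.0
```

View pics/s4.png

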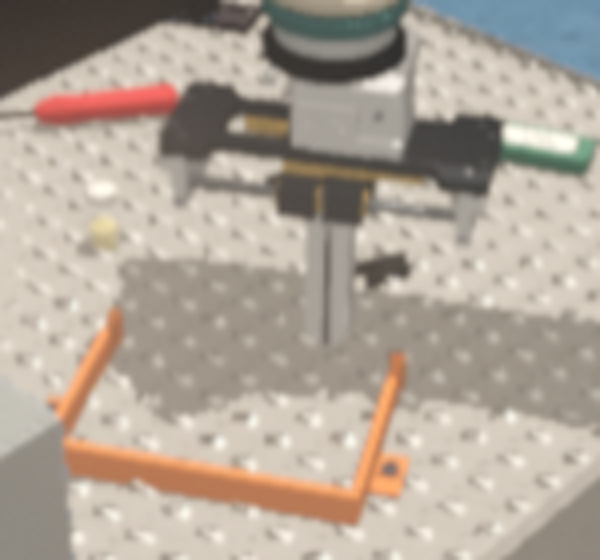

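The clip, at crop (383,268), is still unmoved, so the tip passed over it again and is higher than the side view suggests. The table under the hand is empty here, so I'll feel for it in small steps.

```bash
for i in 1 2 3; do python3 inch.py '0 0 0.001 0 0 0
0 0 0.002 0 0 0
0 0 0.003 0 0 0
0 0 0.003 0 0 0' | grep -E "eef_pos|contact"; done
```

```text
eef_pos: [0.4327, 0.0241, -0.0318]
contact_force: [0.0, 0.2, -0.7]
eef_pos: [0.4328, 0.0243, -0.0348]
contact_force: [0.7, 0.6, 0.3]
eef_pos: [0.4328, 0.0243, -0.0378]
contact_force: [-0.4, 0.8, -0.3]
```

```bash
for i in 1 2; do python3 inch.py '0 0 0.001 0 0 0
0 0 0.002 0 0 0
0 0 0.003 0 0 0
0 0 0.003 0 0 0' | grep -E "eef_pos|contact"; done
python3 - <<'E'
from h import *
from scipy.spatial.transform import Rotation as Ro
st=robot.get_state(); w=imaging.snapshot("wrist"); H=np.array(w["hand_eye"])
T=np.eye(4); T[:3,:3]=Ro.from_euler("xyz",st["ee_rot"]).as_matrix(); T[:3,3]=st["eef_pos"]
C=np.linalg.inv(T@H); w["rvec"]=cv2.Rodrigues(C[:3,:3])[0]; w["tvec"]=C[:3,3]
hsv=cv2.cvtColor(w["image"],cv2.COLOR_RGB2HSV); o=((hsv[...,0]<16)&(hsv[...,1]>170)&(hsv[...,2]>80))
r,c=np.nonzero(o[:,:256]); i=r.argmax(); L=(c[r>r.max()-3].mean(),r.max())
r,c=np.nonzero(o[:,256:]); R=(256+c[r>r.max()-3].mean(),r.max()); print(L,R)
# camera height from mouth-wall spacing (166 mm centre-to-centre), independent of reported z
p=cv2.undistortPoints(np.array([L,R],float).reshape(-1,1,2),K(w),np.array(w["dist_coeffs"],float)).reshape(-1,2)
Rw=(T@H)[:3,:3]; d=np.c_[p,np.ones(2)]@Rw.T; d/=-d[:,2:]
h=.166/np.linalg.norm(d[0]-d[1]); print("camera z from vision",h+.022,"from robot",(T@H)[2,3], "tip z if 0.219 below:",h+.022-.219*.999)
E
```

```text
eef_pos: [0.433, 0.0243, -0.0386]
contact_force: [-4.4, -0.6, 32.4]
eef_pos: [0.4332, 0.0242, -0.0389]
contact_force: [-10.3, -0.7, 72.0]
(np.float64(180.0), np.int64(208)) (np.float64(456.42857142857144), np.int64(211))
camera z from vision 0.17945961585520542 from robot 0.17983360418922806 tip z if 0.219 below: -0.03932138414479458
```

The table is felt at a reported z of -0.0385, so the tips are about 38 mm short and I'll sweep at about -0.036. Now back behind the clip.

```bash
python3 inch.py '0 0 -0.015 0 0 0
0 0 -0.03 0 0 0
-0.03 -0.005 -0.03 0 0 0
-0.06 -0.01 -0.03 0 0 0
-0.09 -0.015 -0.03 0 0 0
-0.12 -0.02 -0.03 0 0 0
-0.12 -0.02 -0.02 0 0 0
-0.12 -0.02 -0.01 0 0 0
-0.12 -0.02 -0.008 0 0 0
-0.12 -0.02 -0.008 0 0 0'
python3 inch.py '0.015 0.001 0 0 0 0
0.03 0.002 0 0 0 0
0.045 0.003 0 0 0 0
0.06 0.006 0 0 0 0
0.075 0.009 0 0 0 0
0.09 0.012 0 0 0 0
0.105 0.016 0 0 0 0
0.12 0.02 0 0 0 0
0.12 0.02 0 0 0 0'
python3 - <<'E'
from h import *
s=imaging.snapshot("side"); cv2.imwrite("pics/s5.png",cv2.resize(s["image"][150:290,190:340,::-1],None,fx=4,fy=4,interpolation=cv2.INTER_CUBIC))
E
```

```text
time_s: 10.72
eef_pos: [0.4129, -0.0946, -0.0359]
ee_rot: [-3.141, -0.001, 1.573]
contact_force: [0.5, -0.1, 0.4]
opening: 0.005
grasp_force: 0.0
time_s: 11.85
eef_pos: [0.4335, 0.026, -0.0357]
ee_rot: [3.141, -0.001, 1.573]
contact_force: [0.7, -0.5, 0.3]
opening: 0.005
grasp_force: 0.0
```

View pics/s5.png

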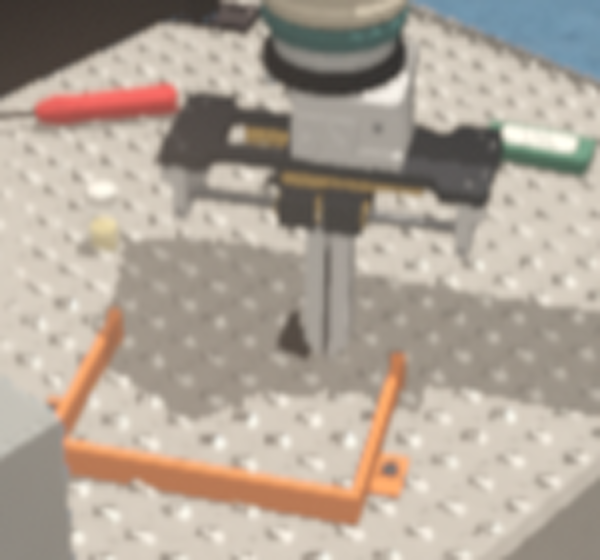

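The clip moved but slid off to the +x side of the fingers, and is now at crop (294,333), just before the mouth. I'll back off, go round behind fork 1 and measure from above.

```bash
python3 inch.py '0 -0.01 0 0 0 0
-0.03 -0.01 -0.01 0 0 0
-0.06 0 -0.04 0 0 0
-0.10 0.02 -0.06 0 0 0
-0.14 0.04 -0.06 0 0 0
-0.18 0.05 -0.06 0 0 0
-0.22 0.058 -0.06 0 0 0
-0.22 0.058 -0.06 0 0 0'
python3 -c "
from h import *
crop(clamps(),'pics/c3.png')"
```

```text
time_s: 12.9
eef_pos: [0.4897, -0.2007, 0.0236]
ee_rot: [-3.14, 0.002, 1.563]
contact_force: [-0.9, -0.4, 0.3]
opening: 0.004
grasp_force: 0.0
[282. 162.] 355 mean [ 0.565 -0.188] rect [ 566. -185.] [111.  23.] 19
[284. 188.] 136 mean [ 0.509 -0.193] rect [ 505. -189.] [71. 34.] 42
[262. 194.] 116 mean [ 0.496 -0.146] rect [ 495. -147.] [42. 18.] 74
[298. 221.] 925 mean [ 0.441 -0.222] rect [ 441. -223.] [84. 73.] 10
[180. 214.] 88 mean [0.452 0.022] rect [452.  20.] [17. 29.] 1
```

The clip is at (0.452, 0.021), aligned with y. Fork 1 is at (0.495, -0.147), pointing 74°. I'll push fork 1 from behind, a little at a time.

```bash
python3 inch.py '0.002 0.012 0.02 0 0 0.007
0.002 0.012 0.04 0 0 0.007
0.002 0.012 0.053 0 0 0.007
0.002 0.012 0.0595 0 0 0.007
0.002 0.012 0.0595 0 0 0.007'
python3 inch.py '0.015 0 0 0 0 0
0.03 0 0 0 0 0
0.045 0 0 0 0 0
0.06 0 0 0 0 0
0.075 0 0 0 0 0
0.09 0 0 0 0 0
0.06 0 0 0 0 0
0.02 0 0 0 0 0
0.0 0 0 0 0 0
0 0 0 0 0 0' 
python3 -c "
from h import *
clamps()"
```

```text
time_s: 13.58
eef_pos: [0.5026, -0.1933, -0.0353]
ee_rot: [-3.141, -0.0, 1.564]
contact_force: [0.4, -0.1, 0.0]
opening: 0.004
grasp_force: 0.0
time_s: 14.82
eef_pos: [0.5024, -0.1949, -0.0356]
ee_rot: [-3.141, 0.0, 1.56]
contact_force: [0.3, -0.0, 0.1]
opening: 0.006
grasp_force: 0.0
[276. 165.] 290 mean [ 0.559 -0.176] rect [ 560. -175.] [100.  21.] 31
[280. 188.] 98 mean [ 0.51  -0.184] rect [ 505. -181.] [62. 29.] 50
[225. 199.] 99 mean [ 0.485 -0.07 ] rect [485. -74.] [17. 40.] 10
[291. 218.] 944 mean [ 0.446 -0.206] rect [ 438. -205.] [85. 75.] 0
[180. 214.] 85 mean [0.452 0.022] rect [452.  20.] [17. 29.] 1
```

```bash
python3 inch.py '0.04 -0.016 0 0 0 0
0.075 -0.016 0 0 0 0
0.09 -0.016 0 0 0 0
0.105 -0.016 0 0 0 0
0.12 -0.016 0 0 0 0
0.135 -0.016 0 0 0 0
0.15 -0.016 0 0 0 0
0.16 -0.016 0 0 0 0
0.11 -0.016 0 0 0 0
0.06 -0.016 0 0 0 0' 
python3 -c "
from h import *
print(robot.get_state()['eef_pos']);clamps()"
```

```text
time_s: 16.12
eef_pos: [0.4877, -0.1336, -0.0352]
ee_rot: [3.141, 0.0, 1.567]
contact_force: [1.2, -1.1, -0.3]
opening: 0.004
grasp_force: 0.0
[ 0.48769336 -0.13364856 -0.03516773]
[233. 178.] 97 mean [ 0.529 -0.085] rect [529. -84.] [90.  6.] 34
[303. 213.] 371 mean [ 0.458 -0.231] rect [ 482. -250.] [ 53. 196.] 62
[325. 180.] 35 mean [ 0.527 -0.278] rect [ 528. -279.] [ 5. 44.] 39
[197. 209.] 89 mean [ 0.464 -0.012] rect [466. -11.] [17. 34.] 81
[180. 214.] 79 mean [0.452 0.022] rect [452.  21.] [17. 27.] 1
[259. 224.] 694 mean [ 0.434 -0.142] rect [ 436. -142.] [54. 60.] 1
```

```bash
python3 inch.py '0.03 -0.028 0 0 0 0
0.07 -0.028 0 0 0 0
0.095 -0.028 0 0 0 0
0.11 -0.028 0 0 0 0
0.125 -0.028 0 0 0 0
0.14 -0.028 0 0 0 0
0.155 -0.028 0 0 0 0
0.17 -0.028 0 0 0 0
0.17 -0.028 0 0 0 0'
python3 inch.py '-0.05 0 0 0 0 0
-0.1 0 0 0 0 0
-0.15 0 -0.02 0 0 0
-0.17 0 -0.02 0 0 0
-0.17 0 -0.02 0 0 0'
python3 -c "
from h import *
clamps()"
```

```text
time_s: 17.3
eef_pos: [0.4606, 0.0384, -0.0351]
ee_rot: [3.141, -0.001, 1.566]
contact_force: [-0.0, 0.2, -0.1]
opening: 0.006
grasp_force: 0.0
time_s: 17.92
eef_pos: [0.4586, -0.1359, -0.0154]
ee_rot: [-3.141, 0.001, 1.559]
contact_force: [-0.0, 1.0, 0.6]
opening: 0.005
grasp_force: 0.0
[326. 218.] 697 mean [ 0.447 -0.281] rect [ 445. -281.] [ 67. 236.] 53
[236. 201.] 53 mean [ 0.481 -0.092] rect [482. -91.] [71.  4.] 34
[162. 207.] 111 mean [0.465 0.059] rect [468.  59.] [19. 41.] 84
[147. 213.] 84 mean [0.454 0.091] rect [454.  89.] [30. 17.] 73
[259. 241.] 680 mean [ 0.399 -0.14 ] rect [ 402. -144.] [67. 55.] 85
```

Both are going in squarely, with fork 1 at y 0.059 and the clip at 0.090. Another 37 mm on the same line.

```bash
python3 inch.py '0.03 0.003 0.02 0 0 0.01
0.08 0.003 0.02 0 0 0.01
0.13 0.003 0.02 0 0 0.01
0.165 0.003 0.02 0 0 0.01
0.18 0.003 0.02 0 0 0.01
0.19 0.003 0.02 0 0 0.01
0.20 0.003 0.02 0 0 0.01
0.21 0.003 0.02 0 0 0.01
0.211 0.003 0.02 0 0 0.01'
python3 inch.py '-0.05 0 -0.005 0 0 0
-0.1 0 -0.04 0 0 0
-0.15 -0.01 -0.06 0 0 0
-0.20 -0.02 -0.06 0 0 0
-0.26 -0.035 -0.06 0 0 0
-0.33 -0.046 -0.06 0 0 0
-0.33 -0.046 -0.06 0 0 0'
python3 -c "
from h import *
clamps()"
```

```text
time_s: 19.1
eef_pos: [0.4639, 0.0781, -0.0352]
ee_rot: [3.141, -0.001, 1.554]
contact_force: [-0.7, -0.3, 0.4]
opening: 0.006
grasp_force: 0.0
time_s: 19.98
eef_pos: [0.4093, -0.2575, 0.0242]
ee_rot: [-3.14, 0.002, 1.543]
contact_force: [-0.3, 0.5, -0.5]
opening: 0.01
grasp_force: 0.0
[324. 211.] 1243 mean [ 0.463 -0.275] rect [ 463. -278.] [ 79. 151.] 78
[138. 209.] 223 mean [0.461 0.11 ] rect [459. 110.] [41. 61.] 37
[292. 233.] 127 mean [ 0.415 -0.209] rect [ 417. -210.] [18. 42.] 60
```

Fork 1 and the clip are about 65 mm inside, around (0.461, 0.110). Fork 2 is at (0.417, -0.210), lying 150°. I'll push it broadside along a 72° heading towards (0.51, 0.09).

```bash
python3 inch.py '0 -0.005 0 0 0 0.1
0 -0.005 0.01 0 0 0.2
0 -0.005 0.03 0 0 0.286
0 -0.005 0.05 0 0 0.286
0 -0.005 0.0595 0 0 0.286
0 -0.005 0.0595 0 0 0.286'
python3 inch.py '0.02 0 0 0 0 0
0.035 0 0 0 0 0
0.05 0 0 0 0 0
0.065 0 0 0 0 0
0.08 0 0 0 0 0
0.09 0 0 0 0 0
0.09 0 0 0 0 0
0.05 0 0 0 0 0
0.01 0 0 0 0 0
0.01 0 0 0 0 0'
python3 -c "
from h import *
clamps()"
```

```text
time_s: 20.78
eef_pos: [0.4072, -0.2502, -0.035]
ee_rot: [-3.141, -0.001, 1.27]
contact_force: [0.2, -0.7, -1.2]
opening: 0.004
grasp_force: 0.0
time_s: 22.02
eef_pos: [0.4077, -0.2462, -0.0352]
ee_rot: [-3.14, 0.003, 1.26]
contact_force: [-0.1, 0.2, -0.2]
opening: 0.006
grasp_force: 0.0
[322. 189.] 220 mean [ 0.508 -0.272] rect [ 504. -276.] [48. 30.] 72
[144. 207.] 125 mean [0.466 0.097] rect [469.  99.] [42. 19.] 2
[129. 212.] 93 mean [0.454 0.128] rect [455. 126.] [30. 17.] 73
[310. 231.] 455 mean [ 0.419 -0.247] rect [ 415. -239.] [100.  45.] 18
[267. 231.] 104 mean [ 0.418 -0.157] rect [ 420. -153.] [41. 19.] 57
```

Fork 1 is at (0.469, 0.098) and the clip at (0.455, 0.127), both safe. Fork 2 turned to 57° at (0.420, -0.154). I'll push it square along +y, a little off-centre, to turn it broadside.

```bash
python3 inch.py '0 -0.005 0 0 0 -0.1
0.015 -0.0115 0 0 0 -0.25
0.03 -0.0115 0 0 0 -0.311
0.049 -0.0115 0 0 0 -0.311
0.049 -0.0115 0 0 0 -0.311'
python3 inch.py '0.015 0 0 0 0 0
0.03 0 0 0 0 0
0.045 0 0 0 0 0
0.06 0 0 0 0 0
0.075 0 0 0 0 0
0.075 0 0 0 0 0
0.04 0 0 0 0 0
0.0 0 0 0 0 0
-0.03 0 0 0 0 0
-0.03 0 0 0 0 0'
python3 -c "
from h import *
clamps()"
```

```text
time_s: 22.7
eef_pos: [0.4151, -0.1895, -0.0345]
ee_rot: [3.141, -0.001, 1.582]
contact_force: [-0.1, 0.0, -0.0]
opening: 0.009
grasp_force: 0.0
time_s: 23.95
eef_pos: [0.4131, -0.2255, -0.0351]
ee_rot: [-3.141, 0.002, 1.572]
contact_force: [-0.6, 0.4, 0.6]
opening: 0.008
grasp_force: 0.0
[302. 188.] 404 mean [ 0.511 -0.231] rect [ 517. -235.] [41. 74.] 32
[144. 207.] 125 mean [0.466 0.097] rect [469.  99.] [42. 19.] 2
[129. 212.] 93 mean [0.455 0.128] rect [455. 126.] [30. 17.] 73
[303. 256.] 1169 mean [ 0.37  -0.232] rect [ 394. -239.] [142.  76.] 2
[233. 227.] 87 mean [ 0.427 -0.087] rect [429. -85.] [39. 17.] 28
```

```bash
python3 inch.py '0.03 -0.0035 0 0 0 0.1
0.06 -0.0035 0 0 0 0.25
0.09 -0.0035 0 0 0 0.311
0.0995 -0.0035 0 0 0 0.311
0.0995 -0.0035 0 0 0 0.311'
python3 inch.py '0.015 0 0 0 0 0
0.03 0 0 0 0 0
0.045 0 0 0 0 0
0.06 0 0 0 0 0
0.075 0 0 0 0 0
0.085 0 0 0 0 0
0.085 0 0 0 0 0
0.04 0 0 0 0 0
0.0 0 0 0 0 0
-0.03 0 0 0 0 0'
python3 inch.py '0 0 0 0 0 0'
python3 -c "
from h import *
clamps()"
```

```text
time_s: 24.62
eef_pos: [0.4097, -0.1217, -0.0346]
ee_rot: [-3.141, 0.0, 1.271]
contact_force: [0.5, 0.0, -0.0]
opening: 0.004
grasp_force: 0.0
time_s: 25.88
eef_pos: [0.3994, -0.1533, -0.0348]
ee_rot: [-3.141, 0.001, 1.266]
contact_force: [0.1, -0.2, 0.3]
opening: 0.006
grasp_force: 0.0
time_s: 26.0
eef_pos: [0.3991, -0.1539, -0.0349]
ee_rot: [-3.141, 0.002, 1.262]
contact_force: [0.3, 0.3, 0.3]
opening: 0.008
grasp_force: 0.0
[289. 191.] 35 mean [ 0.503 -0.202] rect [ 502. -203.] [59.  6.] 54
[267. 190.] 53 mean [ 0.505 -0.156] rect [ 504. -154.] [13. 26.] 36
[144. 207.] 122 mean [0.466 0.097] rect [470.  99.] [42. 19.] 2
[208. 211.] 92 mean [ 0.459 -0.034] rect [462. -37.] [18. 40.] 35
[129. 212.] 91 mean [0.454 0.128] rect [455. 126.] [30. 17.] 73
[303. 249.] 627 mean [ 0.383 -0.232] rect [ 390. -242.] [ 45. 175.] 53
```

```bash
python3 inch.py '0.02 0.02 0 0 0 0
0.05 0.031 0 0 0 0
0.08 0.031 0 0 0 0
0.08 0.031 0 0 0 0'
python3 inch.py '0.015 0 0 0 0 0
0.03 0 0 0 0 0
0.045 0 0 0 0 0
0.06 0 0 0 0 0
0.07 0 0 0 0 0
0.07 0 0 0 0 0
0.04 0 0 0 0 0
0.0 0 0 0 0 0
-0.05 0 0 0 0 0
-0.06 0 0 0 0 0'
python3 inch.py '0 0 0 0 0 0'
python3 -c "
from h import *
clamps()"
```

```text
time_s: 26.55
eef_pos: [0.4557, -0.0796, -0.0345]
ee_rot: [3.141, -0.003, 1.274]
contact_force: [0.1, 0.3, -0.7]
opening: 0.003
grasp_force: 0.0
time_s: 27.8
eef_pos: [0.4337, -0.1456, -0.035]
ee_rot: [-3.14, 0.003, 1.261]
contact_force: [-0.4, 0.4, -0.4]
opening: 0.005
grasp_force: 0.0
time_s: 27.92
eef_pos: [0.436, -0.1418, -0.0347]
ee_rot: [3.142, -0.0, 1.265]
contact_force: [0.1, 1.2, 0.6]
opening: -0.003
grasp_force: 0.0
[144. 207.] 118 mean [0.466 0.097] rect [469.  99.] [42. 19.] 2
[301. 228.] 663 mean [ 0.427 -0.227] rect [ 428. -235.] [ 51. 182.] 60
[190. 211.] 93 mean [0.459 0.002] rect [462.   3.] [40. 17.] 11
[129. 212.] 88 mean [0.454 0.129] rect [455. 126.] [30. 17.] 73
[249. 251.] 792 mean [ 0.378 -0.122] rect [ 381. -124.] [75. 56.] 72
```

Fork 2 is at (0.462, 0.003), nearly broadside at 11°. I'll finish with a square push along +y behind fork 1.

```bash
python3 inch.py '0.02 0 0 0 0 -0.1
0.05 -0.008 0 0 0 -0.25
0.08 -0.008 0 0 0 -0.306
0.0994 -0.008 0 0 0 -0.306
0.0994 -0.008 0 0 0 -0.306'
python3 inch.py '0.015 0 0 0 0 0
0.03 0 0 0 0 0
0.045 0 0 0 0 0
0.06 0 0 0 0 0
0.075 0 0 0 0 0
0.075 0 0 0 0 0
0.04 0 0 0 0 0
0 0 0 0 0 0
-0.05 0 0 0 0 0
-0.09 0 0 0 0 0'
python3 inch.py '-0.09 0 0 0 0 0'
python3 -c "
from h import *
print(robot.get_state()['eef_pos']);clamps()"
```

```text
time_s: 28.6
eef_pos: [0.4595, -0.0393, -0.0345]
ee_rot: [3.14, -0.002, 1.583]
contact_force: [-0.2, 0.4, 0.3]
opening: 0.001
grasp_force: 0.0
time_s: 29.85
eef_pos: [0.458, -0.1367, -0.0349]
ee_rot: [-3.141, 0.001, 1.572]
contact_force: [-0.1, -0.4, -0.2]
opening: 0.006
grasp_force: 0.0
time_s: 29.98
eef_pos: [0.4591, -0.1968, -0.0346]
ee_rot: [3.141, -0.001, 1.576]
contact_force: [0.8, -0.1, -0.0]
opening: 0.005
grasp_force: 0.0
[ 0.45905624 -0.19679216 -0.03456536]
[280. 159.] 74 mean [ 0.572 -0.183] rect [ 571. -187.] [13. 32.] 1
[279. 201.] 324 mean [ 0.482 -0.182] rect [ 482. -172.] [102.  35.] 27
[144. 207.] 123 mean [0.466 0.097] rect [470.  99.] [42. 19.] 2
[165. 208.] 113 mean [0.464 0.054] rect [467.  54.] [19. 42.] 75
[129. 212.] 93 mean [0.454 0.128] rect [455. 126.] [30. 17.] 73
[291. 241.] 858 mean [ 0.4   -0.208] rect [ 402. -209.] [77. 57.] 87
```

```bash
python3 inch.py '0.06 0.009 0 0 0 0
0.10 0.009 0 0 0 0
0.15 0.009 0 0 0 0
0.15 0.009 0 0 0 0
0.15 0.009 0 0 0 0' | sed -n 2p
```

```text
eef_pos: [0.467, -0.0473, -0.0348]
```

```bash
python3 inch.py '0.03 0.001 0 0 0 0
0.06 0.001 0 0 0 0
0.08 0.001 0 0 0 0
0.09 0.001 0 0 0 0
0.1 0.001 0 0 0 0
0.108 0.001 0 0 0 0
0.113 0.001 0 0 0 0
0.113 0.001 0 0 0 0'
python3 inch.py '-0.04 0 0 0 0 0
-0.08 0 0 0 0 0
-0.12 0 -0.04 0 0 0
-0.16 0 -0.1 0 0 0
-0.22 0 -0.14 0 0 0
-0.28 -0.02 -0.14 0 0 0
-0.3 -0.03 -0.14 0 0 0
-0.3 -0.03 -0.14 0 0 0'
python3 -c "
from h import *
crop(clamps(),'pics/c9.png')"
```

```text
time_s: 31.65
eef_pos: [0.468, 0.0669, -0.0347]
ee_rot: [3.142, -0.0, 1.574]
contact_force: [-0.4, 0.4, 0.1]
opening: 0.005
grasp_force: 0.0
time_s: 32.65
eef_pos: [0.4367, -0.2373, 0.105]
ee_rot: [-3.14, 0.001, 1.566]
contact_force: [0.4, 0.4, 0.4]
opening: 0.004
grasp_force: 0.0
[316. 189.] 1246 mean [ 0.509 -0.258] rect [ 508. -261.] [ 58. 162.] 90
[139. 209.] 348 mean [0.461 0.107] rect [466. 114.] [48. 75.] 1
[325. 251.] 1181 mean [ 0.38  -0.276] rect [ 387. -282.] [94. 81.] 84
```

View pics/c9.png

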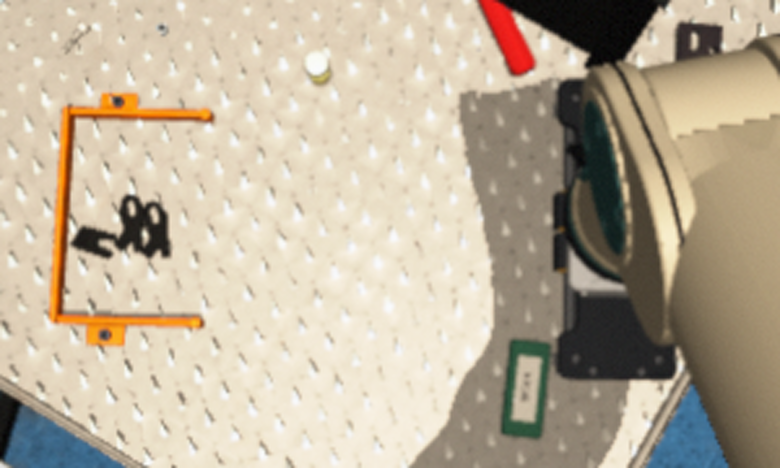

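The last picture shows both forks, at crop (132,228) and (155,228), and the clip, at (95,242), well inside the corral. The mouth is at column 210. The bottle, at (318,67), is in place and the hand is high and clear.

```bash
python3 inch.py '0 0 0 0 0 0
0 0 0 0 0 0
0 0 0 0 0 0' | head -1; python3 -c "
from h import *
print(robot.close_job())"
```

```text
time_s: 33.08
the job is handed in; nothing more can be done
None
```

I handed the job in at about 33 s: all three clamps lie well inside the corral, pushed only and never picked up, and the hand is clear; the bottle looked unmoved, the knob and post holder were hidden in the last picture though the hand never swept near them, and the hand-in call gave no verdict.

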